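Roll the platen roller home in a label printer

TASK

The label printer is open with its printhead raised: take the wide nylon scraper from the slanted caddy and, leaning it in under the printhead, gently push the platen roller back along the two steel rails until both its ends have dropped fully into their saddles. Keep the gripper itself off the roller, then put the scraper back in its caddy pocket, blade down, and let go. Leave the other things on the bench where they are.

Things in the scene. Friction and masses are not known exactly. Their poses are not given: they have to be found in the camera images.
- printer: Label printer, cover off, fixed to the bench, 280 deep (x) x 260 wide (y). Origin: centre of its underside on the bench; x points from its open front, which looks roughly at the robot, to its rear; z up. Flat deck 55 above the bench between the rails; front lip 73 high at x = -140 to -133; side walls 93 high, inner faces at y = -103 and +103.
- rails_front (a point): Midway between the front ends of two level steel rails, printer frame (-125, 0, 75) mm, axes as the printer's. The rails lie at y = -82 and +82, 12 wide, tops 75 above the bench, open space between. They run along x to x = 42 of the printer; raised stops 13 high close their front ends.
- saddles (a point): Where the middle of the roller's axis lies when home: printer frame (50, 0, 76) mm, axes as the printer's. At the end of each rail is a U-shaped saddle 16 long (x = 42 to 58) and 6 mm deeper than the rail, with a rigid back wall 24 above the rail that stops the roller.
- head_edge (a point): Middle of the lower front edge of the raised printhead carriage (fixed), printer frame (6, 0, 142) mm. The carriage covers x = 6 to 97, y = -66 to 66, underside 142 above the bench; its upright front flange reaches 199. A straight tool must lean at least about 29 degrees from vertical, top towards the printer's front, to get at the roller in its saddles.
- roller: Platen roller, 196 long, about 220 g: black rubber barrel 140 long, 28 in diameter; brass bushings 14 in diameter near both ends run on the rails; white gear at the +y end. Origin: middle of its axis; y along the axis. Starts on the rails, axis 82 above the bench, 70 to 100 mm before the saddles, square to them; rolls very freely, sinks 6 mm dropping home.
- roller_gear_end (a point): On the roller's axis, middle of the bushing at the gear end (81.5 mm from the middle).
- roller_plain_end (a point): On the roller's axis, middle of the bushing at the plain end (81.5 mm from the middle).
- scraper: Black nylon scraper, 165 long, about 50 g, standing blade down in the caddy, leaning 30 degrees. Origin: middle of the blade's tip edge; z up along the tool to the handle's end, y across the blade, x normal to it. Blade 70 wide, 4 thick, z = 0 to 60; neck 44 wide to z = 77; handle 24 wide (y) x 14 thick (x), z = 75 to 165.
- scraper_grip (a point): Point on the middle of the scraper's handle, 125 mm from the tip edge and 40 mm below the handle's end, a good place to grip across its 24 mm width.
- caddy: Plywood caddy 130 x 140, fixed, left or right of the printer; two pockets lean 30 degrees from vertical, mouths towards its -x (roughly the robot). Origin: centre of its underside. The wide pocket, inside 84 (y) x 20 and 70 deep, is the scraper's; the narrow one holds two thin steel tools that end 20 mm beyond the mouths.
- pocket (a point): Middle of the floor of the wide pocket, at (28, 20, 19) mm in the caddy's frame; from here the pocket's axis rises along (-0.5, 0, 0.866) of the caddy's frame.
- label_roll: Bystander: roll of labels 90 in diameter, 100 high, standing.
- spirit_bottle: Bystander: clear bottle 60 in diameter, 150 high.
- air_can: Bystander: can 66 in diameter, 200 high.
- multimeter: Bystander: black multimeter 150 x 75 x 32, lying.
- screwdriver: Bystander: screwdriver 160 long, lying between robot and printer.
- screw_dish: Bystander: steel dish 90 in diameter, 25 high, between robot and printer.
Not all that is in view belongs to the job. There is more than one size of the scraper; the job needs the smaller.

How it is judged:
On the way, in this order (a step that is already met when the one before it is completed fails the run):
1. the scraper is drawn out of its pocket (distance between scraper and pocket above 0.09 m), for 0.1 s.
2. the scraper is pushing the roller, which has rolled at least 10 mm from its start (contact force between scraper and roller above 0.05 N and distance of roller from where it was at the start of the episode above 0.01 m), for 0.02 s.
At the end, for the whole second after the job is handed in: Both bushings of the roller lie in their saddles (within 4 mm along the rails and 3 mm in height) and it is at rest; the scraper stands at rest blade down in its caddy pocket, tip edge within 22 mm of the middle of the pocket's floor, leaning 20 to 46 degrees (z of roller_gear_end in the frame of saddles between -0.004 and 0.003 m and x of roller_gear_end in the frame of saddles between -0.004 and 0.004 m and z of roller_plain_end in the frame of saddles between -0.004 and 0.003 m and x of roller_plain_end in the frame of saddles between -0.004 and 0.004 m and linear speed of each of roller, scraper below 0.02 m/s and distance between scraper and pocket below 0.022 m and angle between scraper's own z axis and vertical between 0.35 and 0.8 rad); the robot touches nothing.
It fails at once if the gripper or arm touches the roller (contact force between any of the fingers, the arm and roller above 0.3 N).
It fails at once if the roller is flung (faster than 0.3 m/s) or forced (scraper on roller above 25 N) (linear speed of roller above 0.3 m/s or contact force between scraper and roller above 25 N).
It fails at once if the roller is lifted off the rails by more than 20 mm (z of roller in the frame of saddles above 0.026 m).
It fails at once if another thing on the bench is moved more than 30 mm (distance of any of label_roll, spirit_bottle, air_can, multimeter, screwdriver, screw_dish from where it was at the start of the episode above 0.03 m).
It also fails if it takes over 56 s, if anything falls off the work surface, if the arm or the gripper's body presses on something with over 40 N, if the wrist force passes 120 N, or if a joint passes its speed limit or range.

ROBOT

A 7-joint arm with a two-finger parallel gripper is mounted at the origin on the work surface. World frame = base frame: x ahead of the robot, y to its left, z up, the work surface at z = 0. Lengths are in m, angles in rad, forces in N, time in s.
With the tool pointing down it reaches from about 0.425 to 0.8 m from the base axis. Payload 8.3 kg.
Tool frame: the origin (TCP) lies midway between the tips of the shut fingers; the grasp point (between the pads) lies 19 mm behind it (r.grip_depth is the distance from the TCP to the grasp point, in m); y points along the fingers, z is the direction in which the jaws open and shut, and the axes are right-handed (so a half turn about y gives the same grasp; the last joint's range is limited). The gripper opens to 85 mm and grips with 20 to 120 N. Pads are 22 mm wide; open, the fingers measure 114 mm over their backs; the gripper's body (76 mm by 85 mm) begins 54 mm behind the grasp point. The pads swing forward as they close: fully open they stand 13 mm farther back than shut.
Start: joints at [-1.278, 0.383, 0.016, 1.37, -0.006, 1.388, -0.046], TCP at [0.218, 0.586, 0.231] pointing down, gripper open.
Joint ranges: [-2.95, 2.95], [-0.25, 2.06], [-1.52, 1.56], [0.18, 2.33], [-1.44, 4.58], [0.02, 2.06], [-3.01, 3.01]. Speed limits (rad/s): [2.39, 2.39, 3.01, 3.01, 3.14, 3.14, 3.14].

INTERFACE

Orientations are given as a unit quaternion [w, x, y, z].
In Python, from cell import r gives the robot as it stands. The module is installed in compiled form; this text tells all that it offers.
- The arm moves only by the shell command python3 -m creep 'ROWS' [FORCE]. ROWS is JSON, a list of rows, each an object with "claw": the finger opening in m, from 0 to 0.0854; "xyz": the shift along the tool's x, y, z in m, a list of three; "turn": the turn, a rotation vector about the tool's x, y, z in degrees, a list of three. In form: [{"claw": claw, "xyz": [x, y, z], "turn": [rx, ry, rz]}, ...]. A call has 1 to 5 rows; each row is the pose to reach, as a shift and turn from the pose commanded when the call began, along the tool's axes at that moment; what a row does not reach only later rows make up. A row lasts 1/12 s, in which the tool goes at most 41.7 mm and 7.16 degrees, less where a joint would pass 70% of its speed; a pose out of reach is approached as far as the arm can. A call with a gripper value outside its range is refused whole. The fingers move at their own pace and stop on an object; FORCE is the grip in N (left out, the last holds). Time passes only in rows, so rows that repeat a pose let the fingers close. It gives the time, the measured TCP pose, the force and the opening at its end, in the units of the state.
- r.state(): the state, without advancing time (a new reading comes with each control period).
- r.snapshot(name): name is "scene" or "top" or "wrist"; returns the picture (480x640x3 uint8, red, green, blue); there is no depth.
- r.get_calibration(name): a dict with "fx", "fy", "cx", "cy" (pixels), "distortion" ([k1, k2, p1, p2, k3] as OpenCV has them; the pictures are not rectified), "cam_to_world" (4x4, takes a point from camera to world coordinates). Camera axes: x right, y up, looking along -z (the intrinsics and any distortion apply to the point x, -y, -z); pixel columns grow to the right and rows downward; lengths in m; the calibration is good to about 2 mm. A picture is of the moment at which its call begins: read the wrist's pose just before it. get_calibration takes no time and is no camera call; for the wrist camera it gives the pose at the moment of the call.
- r.close_job(): hands the job in, once; it reports no verdict.
The state is a dict: "clock": time; "joints": joint angles; "qvel": joint speeds; "effort": joint torques, N m; "tool_pos": TCP position; "orientation": TCP orientation; "ft_force": force on the tool from outside, world axes, zero at the start; "moment": the same for the moment, N m; "width": opening from 0.0 (shut) to 1.0 (fully open).
Only numpy, scipy, OpenCV 4.12 (cv2) and the standard library are available. Lean on these libraries where they do the work, as an engineer would, in place of code of your own. Each camera call takes 0.05 s, during which the arm holds its last target. There are 200 camera calls.

## Working session

There is one attempt and no reset: what is moved stays moved. The work goes in short steps, Python scripts to look and compute and a shell command to move; the robot and the scene stay as the last step left them, time stands still between calls to the robot, and variables do not carry over. Pictures are saved under pics/ and viewed, about 8 in all and at most 12, crops included, and the job is handed in when it is done.

```bash
mkdir -p pics; python3 - <<'E'
from cell import r
import cv2
for n in("scene","top"):
    cv2.imwrite(f"pics/{n}0.png",r.snapshot(n)[:,:,::-1])
    c=r.get_calibration(n);print(n,c)
s=r.state();print(s)
E
```

```text
scene {'fx': 498.7189229649464, 'fy': 498.7189229649464, 'cx': 318.998498557193, 'cy': 242.95364625868643, 'distortion': array([0.01565502, 0.        , 0.        , 0.        , 0.        ]), 'cam_to_world': array([[ 0.26392092, -0.73916315,  0.6196641 ,  1.1241404 ],
       [ 0.96453858,  0.2000332 , -0.17219771, -0.16239289],
       [ 0.00332881,  0.6431365 ,  0.76574432,  0.9374014 ],
       [ 0.        ,  0.        ,  0.        ,  1.        ]])}
top {'fx': 552.5462159226006, 'fy': 552.5462159226006, 'cx': 314.4250372481958, 'cy': 239.5714115948298, 'distortion': array([-0.02393321,  0.        ,  0.        ,  0.        ,  0.        ]), 'cam_to_world': array([[ 2.01265279e-03,  9.97721303e-01, -6.74399863e-02,
         3.98422217e-01],
       [-9.99997974e-01,  2.01096339e-03, -9.29374181e-05,
        -9.29750967e-03],
       [ 4.28937018e-05,  6.74400367e-02,  9.97723328e-01,
         1.39414322e+00],
       [ 0.00000000e+00,  0.00000000e+00,  0.00000000e+00,
         1.00000000e+00]])}
{'clock': 0.1, 'joints': array([-1.27787348,  0.3841942 ,  0.01637294,  1.37105526, -0.00626386,
        1.38820072, -0.04651165]), 'qvel': array([-0.00103002, -0.00055331,  0.00120581, -0.00377821,  0.00173747,
       -0.0012427 , -0.00105921]), 'effort': array([ 3.83181716e-03, -6.29141235e+01,  8.47583022e-01, -3.72757709e+01,
        1.67000236e-02,  1.03938777e-02,  1.23573100e-04]), 'tool_pos': array([0.21754234, 0.58543032, 0.23035104]), 'orientation': array([-0.69531637,  0.69658146, -0.12520986,  0.12502764]), 'ft_force': array([ 0.26436453, -0.18362352,  0.89045777]), 'moment': array([ 0.03943839, -0.01713943, -0.00336264]), 'width': 1.0059825315211006}
```

View pics/scene0.png

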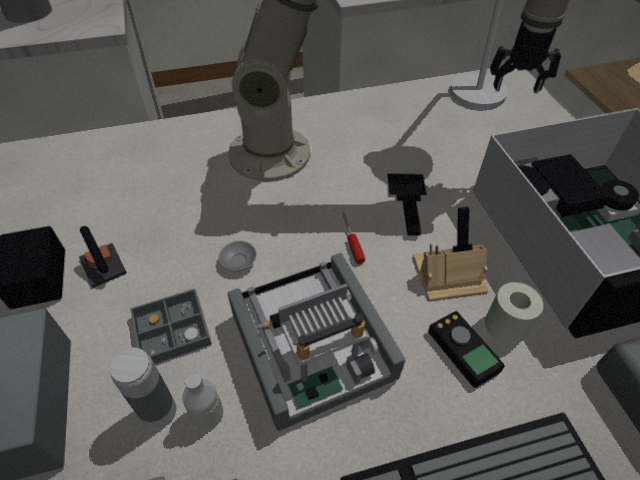

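View pics/top0.png

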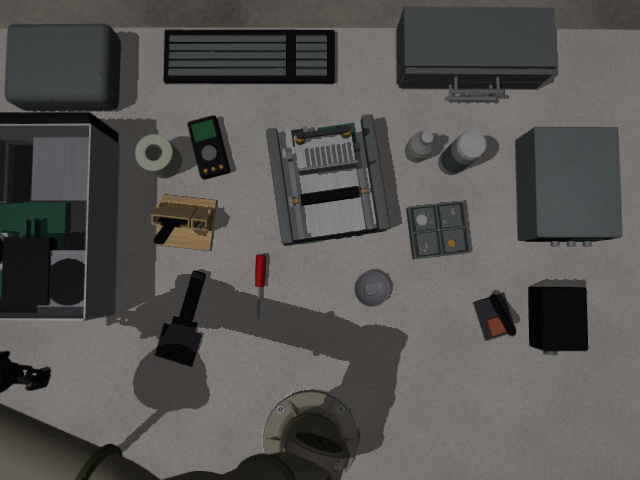

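Candidates for the scraper: the tool in the caddy (top 165,230 / scene 462,228), the large scraper lying (top 185,320 / scene 408,200), and the black-handled thing on a block (top 503,312 / scene 95,250). I choose the one in the caddy: it is the smaller and it stands in the pocket. A close crop follows.

```bash
python3 - <<'E'
import cv2,numpy as np
t=cv2.imread("pics/top0.png");s=cv2.imread("pics/scene0.png")
def crop(im,x,y,w,h,k):
    return cv2.resize(im[y:y+h,x:x+w],None,fx=k,fy=k,interpolation=cv2.INTER_CUBIC)
def br(i): return np.clip(255*(i/255.)**.6,0,255).astype(np.uint8)
a=crop(t,140,185,80,75,5);b=crop(s,405,200,80,75+27,5)
o=np.zeros((510,800,3),np.uint8);o[:375,:400]=a;o[:,400:]=b
cv2.imwrite("pics/caddy.png",br(o))
cv2.imwrite("pics/prn.png",br(crop(t,260,108,135,145,4)))
E
```

```text
(no output)
```

View pics/caddy.png

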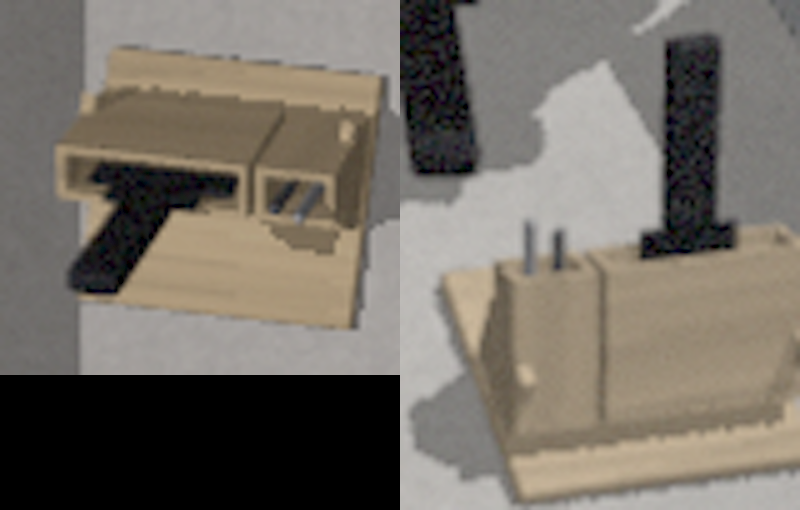

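View pics/prn.png

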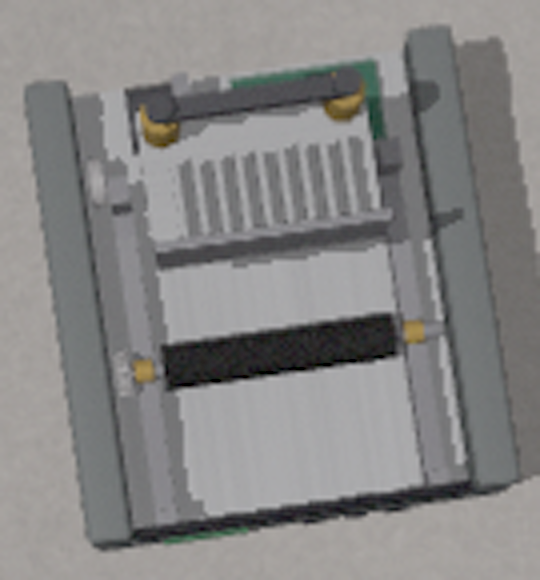

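The crops show: caddy base-plate corners at top-crop (108,48), (385,75), (355,326). The scraper's handle end is at (95,278) in the top crop and (693,42) in the scene crop, and it has a narrow neck, so it is the smaller one. In the printer crop, the gear bushing is at (144,371) and the plain one at (413,331). The wall corners are visible.

```bash
cat > h.py <<'E'
import numpy as np,cv2,pickle
from cell import r
from scipy.optimize import least_squares
from scipy.spatial.transform import Rotation as R
F=np.diag([1.,-1,-1])
def proj(c,P):
    M=np.linalg.inv(c["cam_to_world"]); Rc=F@M[:3,:3]; t=F@M[:3,3]
    K=np.array([[c["fx"],0,c["cx"]],[0,c["fy"],c["cy"]],[0,0,1.]])
    return cv2.projectPoints(np.float64(P).reshape(-1,1,3),cv2.Rodrigues(Rc)[0],t,K,c["distortion"])[0].reshape(-1,2)
def pl(p,L):  # planar pose x,y,yaw -> world
    L=np.float64(L).reshape(-1,3); return L@R.from_euler('z',p[2]).as_matrix().T+[p[0],p[1],0]
def tcp(s=None):
    s=s or r.state(); q=s["orientation"]; return np.array(s["tool_pos"]),R.from_quat([q[1],q[2],q[3],q[0]]).as_matrix()
def delta(pos,Rm):  # required shift/turn from commanded≈measured pose
    p,Q=tcp(); return np.round(Q.T@(pos-p)*1000,1), np.round(R.from_matrix(Q.T@Rm).as_rotvec(degrees=True),1)
E
python3 - <<'E'
from h import *
T=r.get_calibration("top");S=r.get_calibration("scene")
ct=lambda *a:np.array([[140+x/5,185+y/5] for x,y in a])
cs=lambda *a:np.array([[405+(x-400)/5,200+y/5] for x,y in a])
cp=lambda *a:np.array([[260+x/4,108+y/4] for x,y in a])
# printer
L=[(140,130,93),(-140,130,93),(-140,103,93),(140,103,93),(140,-103,93),(140,-130,93),(-140,-130,93),(-140,-103,93)]
px=cp((25,85),(98,547),(131,540),(68,82),(407,32),(450,28),(520,485),(475,492))
f=least_squares(lambda p:(proj(T,pl(p,np.array(L)/1e3))-px).ravel(),[.6,0,0]);P=f.x
print("printer",P,np.degrees(P[2]),np.round(f.fun,1))
# caddy
C1=[(65,-70),(65,70),(-65,-70)];C2=[(-65,-70),(65,-70)]
a=ct((385,75),(108,48),(355,326));b=cs((443,273),(515,490))
def e(p):
    g=lambda C:pl(p,[[x/1e3,y/1e3,p[3]] for x,y in C])
    return np.r_[(proj(T,g(C1))-a).ravel(),(proj(S,g(C2))-b).ravel()]
f=least_squares(e,[.5,.35,0,.01]);C=f.x;print("caddy",C,np.degrees(C[2]),np.round(f.fun,1))
def tri(u,v):
    f=least_squares(lambda X:np.r_[(proj(T,X)-u).ravel(),(proj(S,X)-v).ravel()],[.55,.2,.1]);return f.x,np.round(f.fun,1)
end=tri(ct((95,278)),cs((693,42)));print("handle end",end)
pk=pl(C,[.028,.020,.019])[0];ax=R.from_euler('z',C[2]).apply([-.5,0,.866]);print("pocket",pk,"nominal end",pk+ax*.165)
for n,u in(("gear",(144,371)),("plain",(413,331))):
    f=least_squares(lambda X:(proj(T,[X[0],X[1],.082])-cp(u)).ravel(),[.6,0]);
    print(n,f.x,R.from_euler('z',-P[2]).apply([f.x[0]-P[0],f.x[1]-P[1],0]))
print(tcp())
pickle.dump((P,C,end[0]),open("w.pkl","wb"))
E
```

```text
printer [ 0.6305701  -0.0410081   0.14583202] 8.355559527918308 [-0.5  0.3 -2.5  0.3  0.6  0.5 -0.1 -0.5  0.2 -0.1  0.5 -0.7  0.9  0.1
  0.9 -0. ]
caddy [ 0.53516559  0.31523074 -0.10705263  0.00783094] -6.133663829553927 [-0.5 -0.1  0.2 -0.7 -0.7  0.7 -1.5 -0.7  0.4  0.9]
handle end (array([0.47944486, 0.34130728, 0.15631105]), array([-0.4, -0.2, -0.4,  0. ]))
pocket [0.56514227 0.33212449 0.019     ] nominal end [0.48311455 0.34093947 0.16189   ]
gear [0.58009261 0.03508171] [-0.03888465  0.08261731  0.        ]
plain [ 0.60456182 -0.12589206] [-0.03806719 -0.08020354  0.        ]
(array([0.21754234, 0.58543032, 0.23035104]), array([[ 9.37381163e-01, -5.70200752e-04,  3.48304794e-01],
       [-3.48305255e-01, -1.71527332e-03,  9.37379596e-01],
       [ 6.29433688e-05, -9.99998366e-01, -1.80646882e-03]]))
```

```bash
cat >> h.py <<'E'
P,C,END=pickle.load(open("w.pkl","rb"))
def frame(yaw,lean):  # tool y forward-down leaning, tool z = local +y
    q=R.from_euler('z',yaw); l=np.radians(lean)
    y=q.apply([np.sin(l),0,-np.cos(l)]); z=q.apply([0,1,0]); return np.c_[np.cross(y,z),y,z]
E
python3 - <<'E'
from h import *
Q=frame(C[2],30); end=np.array([.481,.341,.159]); g=end+.059*Q[:,1]
pre=g-.12*Q[:,1]
print("g",g,"pre",pre); print(delta(pre,Q)); print(delta(np.array([.3,.4,.3]),Q))
E
```

```text
g [0.51033112 0.33784798 0.1079045 ] pre [0.4506746  0.34425887 0.21182755]
(array([ 302.5,   18.8, -144.8]), array([  3.8, -13.9, -29.9]))
(array([ 141.9,  -69.4, -145.2]), array([  3.8, -13.9, -29.9]))
```

```bash
python3 -m creep '[{"claw":0.06,"xyz":[0.03,-0.03,-0.035],"turn":[1,-3,-6]},{"claw":0.06,"xyz":[0.055,-0.06,-0.07],"turn":[2,-6,-12]},{"claw":0.06,"xyz":[0.085,-0.07,-0.1],"turn":[3,-9,-18]},{"claw":0.06,"xyz":[0.115,-0.07,-0.125],"turn":[3.5,-12,-24]},{"claw":0.06,"xyz":[0.142,-0.069,-0.145],"turn":[3.8,-13.9,-29.9]}]' 30; python3 - <<'E'
from h import *
Q=frame(C[2],30); g=np.array([.5103,.3378,.1079])
print(tcp()[0],delta(g-.12*Q[:,1],Q))
E
```

```text
clock: 0.52
tool_pos: [0.2938, 0.4112, 0.302]
orientation: [-0.673, 0.69, 0.15, 0.22]
ft_force: [0.8, -0.3, -0.6]
width: 0.705
[0.29380311 0.41122962 0.30199554] (array([ 95. , 160. , -51.1]), array([-0.3,  0.2,  0.4]))
```

```bash
python3 -m creep '[{"claw":0.06,"xyz":[0.090,0.155,-0.041],"turn":[0,0,0]},{"claw":0.06,"xyz":[0.090,0.155,-0.041],"turn":[0,0,0]},{"claw":0.06,"xyz":[0.090,0.155,-0.041],"turn":[0,0,0]},{"claw":0.06,"xyz":[0.090,0.155,-0.041],"turn":[0,0,0]},{"claw":0.06,"xyz":[0.090,0.155,-0.041],"turn":[0,0,0]}]'; python3 -m creep '[{"claw":0.06,"xyz":[0,0,0],"turn":[0,0,0]},{"claw":0.06,"xyz":[0,0,0],"turn":[0,0,0]}]'; python3 - <<'E'
from h import *
Q=frame(C[2],30); g=np.array([.5103,.3378,.1079])
print(tcp()[0],delta(g-.12*Q[:,1],Q))
im=r.snapshot("wrist")[:,:,::-1].copy();c=r.get_calibration("wrist")
pickle.dump((im,c),open("wr.pkl","wb"))
end=np.array([.481,.341,.159])
for s,col in((0,(0,0,255)),(.04,(0,255,0)),(.09,(255,0,0))):
    u=proj(c,end+s*Q[:,1])[0];print(u); cv2.circle(im,tuple(int(a) for a in u),4,col,1)
cv2.imwrite("pics/w1.png",im)
E
```

```text
clock: 0.93
tool_pos: [0.4474, 0.3491, 0.208]
orientation: [-0.671, 0.693, 0.145, 0.221]
ft_force: [-0.2, -1.3, -0.3]
width: 0.704
clock: 1.1
tool_pos: [0.4443, 0.3529, 0.2099]
orientation: [-0.672, 0.692, 0.146, 0.22]
ft_force: [-1.1, 0.6, 0.3]
width: 0.702
[0.44429346 0.35289006 0.20986365] (array([ 7.3,  1.9, -7.9]), array([ 0.1, -0.1,  0. ]))
[306.44506664 262.51086219]
[308.32963595 244.57739367]
[310.01704633 228.52495286]
```

View pics/w1.png

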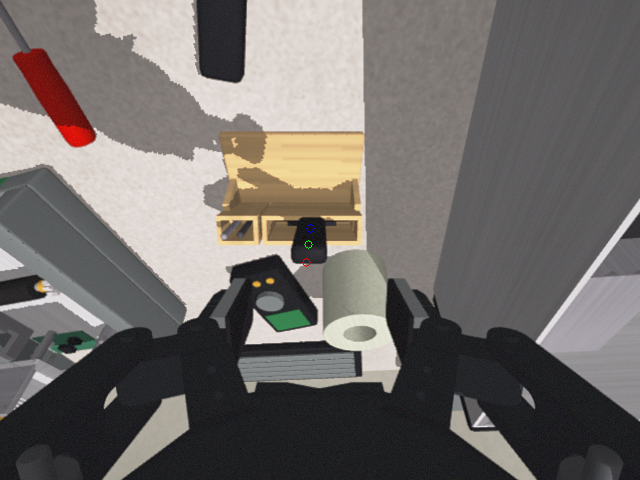

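The wrist picture shows the handle's end face centred near (309,253), against my prediction of (306,262). The jaws straddle it. I'll refine with all three views.

```bash
python3 - <<'E'
from h import *
im,w=pickle.load(open("wr.pkl","rb"));T=r.get_calibration("top");S=r.get_calibration("scene")
o=[(T,(159,240.6)),(S,(463.6,208.4)),(w,(309,253))]
f=least_squares(lambda X:np.ravel([proj(c,X)[0]-u for c,u in o]),[.48,.34,.16])
print(f.x,np.round(f.fun,1))
pk=pl(C,[.028,.020,.019])[0];d=f.x-pk;l=R.from_euler('z',-C[2]).apply(d);print(np.linalg.norm(d),l,np.degrees(np.arctan2(-l[0],l[2])))
Q=frame(C[2],30);p=np.array([.4507,.3443,.2118])  # commanded
print("from commanded:",Q.T@(f.x+.059*Q[:,1]-p)*1000, "from measured",delta(f.x+.059*Q[:,1],Q))
cv2.imwrite("pics/w1c.png",cv2.resize(im[200:290,250:370],None,fx=6,fy=6,interpolation=cv2.INTER_CUBIC))
E
python3 -m creep '[{"claw":0.06,"xyz":[0,0,0],"turn":[0,0,0]},{"claw":0.06,"xyz":[0,0,0],"turn":[0,0,0]}]'
```

```text
[0.47834225 0.34285114 0.15330708] [-0.7  0.4 -0.3  0.5 -0.1  0.1]
0.16027381651229447 [-0.08744924  0.00139081  0.13430708] 33.068722252643994
from commanded: [ -5.31054646 123.47576188   1.51296406] from measured (array([  2.3, 126.6,  -7.9]), array([-0., -0.,  0.]))
clock: 1.32
tool_pos: [0.443, 0.3557, 0.2114]
orientation: [-0.673, 0.691, 0.147, 0.219]
ft_force: [0.4, -0.2, -1.1]
width: 0.702
```

View pics/w1c.png

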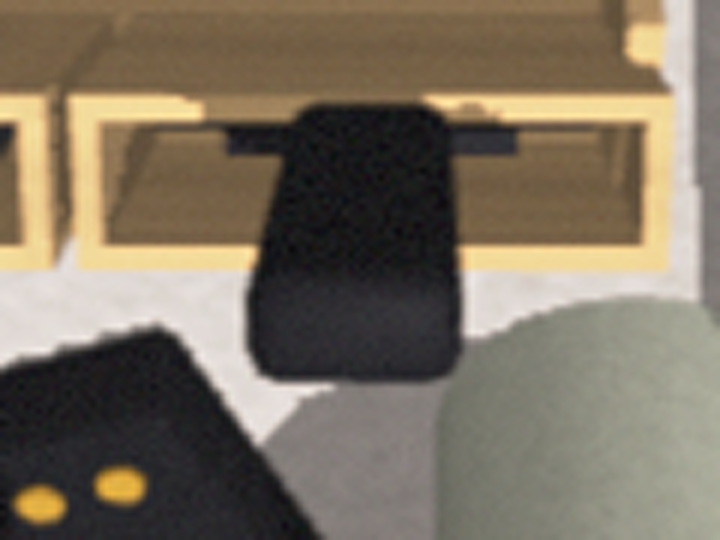

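```bash
python3 -m creep '[{"claw":0.06,"xyz":[0,0,0],"turn":[0,0,0]},{"claw":0.06,"xyz":[0,0,0],"turn":[0,0,0]}]'; python3 - <<'E'
from h import *
Q=frame(C[2],30);e=pl(C,[.028-.088,.020+.0014,.019+.1355])[0];print(e)
print(delta(e+.059*Q[:,1],Q))
E
```

```text
clock: 1.48
tool_pos: [0.4435, 0.355, 0.2111]
orientation: [-0.673, 0.691, 0.147, 0.219]
ft_force: [-0.2, -0.1, 0.6]
width: 0.702
[0.47779563 0.34291913 0.1545    ]
(array([  2.2, 125.7,  -8.6]), array([-0.1,  0. ,  0.1]))
```

```bash
python3 -m creep '[{"claw":0.06,"xyz":[0.002,0.02,-0.009],"turn":[0,0,0]},{"claw":0.06,"xyz":[0.002,0.05,-0.009],"turn":[0,0,0]},{"claw":0.06,"xyz":[0.002,0.08,-0.009],"turn":[0,0,0]},{"claw":0.06,"xyz":[0.002,0.105,-0.009],"turn":[0,0,0]},{"claw":0.06,"xyz":[0.002,0.125,-0.009],"turn":[0,0,0]}]'; python3 -m creep '[{"claw":0.06,"xyz":[0,0,0],"turn":[0,0,0]},{"claw":0.06,"xyz":[0,0,0],"turn":[0,0,0]},{"claw":0.06,"xyz":[0,0,0],"turn":[0,0,0]}]'; python3 - <<'E'
from h import *
Q=frame(C[2],30);e=pl(C,[.028-.088,.020+.0014,.019+.1355])[0]
print(delta(e+.059*Q[:,1],Q))
E
```

```text
clock: 1.9
tool_pos: [0.5073, 0.338, 0.1019]
orientation: [-0.672, 0.692, 0.146, 0.22]
ft_force: [-0.7, -0.1, 0.5]
width: 0.703
clock: 2.15
tool_pos: [0.5069, 0.3394, 0.1046]
orientation: [-0.673, 0.691, 0.147, 0.22]
ft_force: [-0.5, 0.6, 0.1]
width: 0.702
(array([-0.4,  1.1,  0.4]), array([-0.1, -0. ,  0.1]))
```

```bash
python3 -m creep '[{"claw":0.0,"xyz":[0,0,0],"turn":[0,0,0]},{"claw":0.0,"xyz":[0,0,0],"turn":[0,0,0]},{"claw":0.0,"xyz":[0,0,0],"turn":[0,0,0]},{"claw":0.0,"xyz":[0,0,0],"turn":[0,0,0]},{"claw":0.0,"xyz":[0,0,0],"turn":[0,0,0]}]' 60;python3 -m creep '[{"claw":0.0,"xyz":[0,0,0],"turn":[0,0,0]},{"claw":0.0,"xyz":[0,0,0],"turn":[0,0,0]},{"claw":0.0,"xyz":[0,0,0],"turn":[0,0,0]}]'; python3 - <<'E'
from h import *
pickle.dump(tcp(),open("grasp.pkl","wb"));print(tcp())
E
```

```text
clock: 2.57
tool_pos: [0.507, 0.3391, 0.1048]
orientation: [-0.673, 0.691, 0.147, 0.22]
ft_force: [-3.9, -0.7, 6.8]
width: 0.278
clock: 2.82
tool_pos: [0.507, 0.3391, 0.1048]
orientation: [-0.673, 0.691, 0.147, 0.22]
ft_force: [-5.2, -1.0, 6.8]
width: 0.268
(array([0.50702169, 0.33910679, 0.1047982 ]), array([[ 0.86005975,  0.49896075,  0.10646781],
       [-0.09337205, -0.05122003,  0.99431291],
       [ 0.5015764 , -0.86510963,  0.0025367 ]]))
```

```bash
python3 -m creep '[{"claw":0.0,"xyz":[0,-0.01,0],"turn":[0,0,0]},{"claw":0.0,"xyz":[0,-0.03,0],"turn":[0,0,0]},{"claw":0.0,"xyz":[0,-0.06,0],"turn":[0,0,0]},{"claw":0.0,"xyz":[0,-0.09,0],"turn":[0,0,0]},{"claw":0.0,"xyz":[0,-0.12,0],"turn":[0,0,0]}]';python3 -m creep '[{"claw":0.0,"xyz":[0,-0.02,0],"turn":[0,0,0]},{"claw":0.0,"xyz":[0,-0.02,0],"turn":[0,0,0]},{"claw":0.0,"xyz":[0,-0.02,0],"turn":[0,0,0]},{"claw":0.0,"xyz":[0,-0.02,0],"turn":[0,0,0]}]'; python3 - <<'E'
from h import *
im=r.snapshot("wrist")[:,:,::-1].copy();s2=r.snapshot("scene")[:,:,::-1].copy();t=r.snapshot("top")[:,:,::-1].copy()
o=np.zeros((480,800,3),np.uint8);o[:360,:480]=cv2.resize(im,(480,360))
o[:320,480:]=cv2.resize(s2[150:270,370:490],(320,320),interpolation=cv2.INTER_CUBIC);o[320:,480:]=cv2.resize(t[190:270,120:280],(320,160))
cv2.imwrite("pics/held.png",o); pickle.dump((im,s2,t,tcp(),r.get_calibration("wrist")),open("held.pkl","wb"));print(tcp()[0])
E
```

```text
clock: 3.23
tool_pos: [0.4462, 0.3444, 0.209]
orientation: [-0.673, 0.691, 0.146, 0.22]
ft_force: [1.0, 0.4, -0.9]
width: 0.277
clock: 3.57
tool_pos: [0.4372, 0.3453, 0.2243]
orientation: [-0.672, 0.692, 0.146, 0.22]
ft_force: [-0.7, 0.5, -0.9]
width: 0.271
[0.43742788 0.34481201 0.22341964]
```

View pics/held.png

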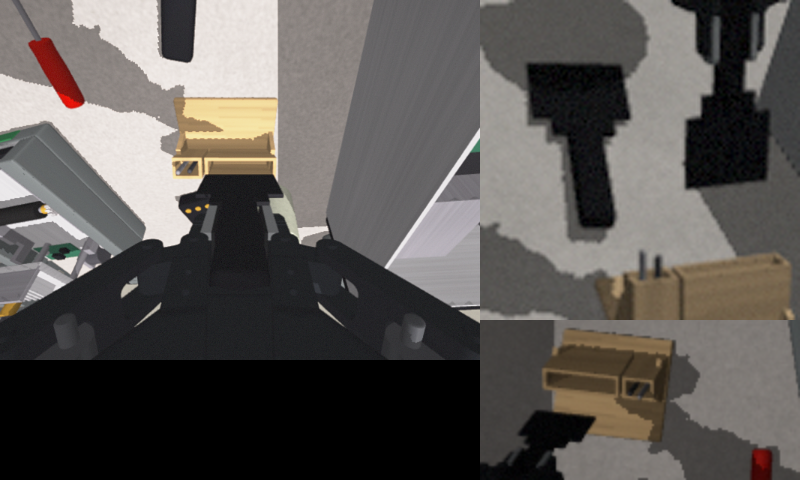

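The scraper is held straight. Tip corners are in the scene crop at (687,188) and (768,180), and in the top crop at (532,411) and (595,418). Next I compute the tip in the tool frame and the moves to the printer.

```bash
python3 - <<'E'
from h import *
im,s2,t,(p,Q),w=pickle.load(open("held.pkl","rb"));T=r.get_calibration("top");S=r.get_calibration("scene")
for a,b in(((146,235.5),(447.6,220.5)),((177.5,239),(478,217.5))): # left/right swap: +y is left in top, right in scene
    pass
def tri(u,v):
    f=least_squares(lambda X:np.r_[proj(T,X)[0]-u,proj(S,X)[0]-v],[.5,.34,.13]);return f.x,np.round(f.fun,1)
A=tri((146,235.5),(478,217.5));B=tri((177.5,239),(447.6,220.5))
print(A,B,np.linalg.norm(A[0]-B[0])); print("tool frame",Q.T@(A[0]-p)*1e3,Q.T@(B[0]-p)*1e3)
# push targets: tip at printer (x,1,z), lean 40
Qp=frame(P[2],40)
for x,z in((-75,150),(-75,84),(-56,84),(36,84)):
    tp=pl(P,np.array([x,1,z])/1e3)[0]; print(x,z,tp-.106*Qp[:,1],delta(tp-.106*Qp[:,1],Qp))
E
```

```text
(array([0.49224061, 0.37748631, 0.13063183]), array([ 0.2,  0.1,  0.2, -0. ])) (array([0.48484981, 0.30577564, 0.1332754 ]), array([-0.6, -0.2, -0.6,  0. ])) 0.07213898135388148
tool frame [ -2.26079989 105.80377827  38.49768641] [ -0.63616334 103.77700594 -33.59451415]
-75 150 [ 0.48880864 -0.06081854  0.23120071] (array([  85.8,   41.1, -397.7]), array([  8.4, -11.9,  -9.9]))
-75 84 [ 0.48880864 -0.06081854  0.16520071] (array([  52.8,   98.2, -397.7]), array([  8.4, -11.9,  -9.9]))
-56 84 [ 0.50760696 -0.05805754  0.16520071] (array([  68.7,  107.4, -392.9]), array([  8.4, -11.9,  -9.9]))
36 84 [ 0.59863041 -0.0446885   0.16520071] (array([ 145.9,  151.9, -369.8]), array([  8.4, -11.9,  -9.9]))
```

```bash
python3 -m creep '[{"claw":0.0,"xyz":[0.01,-0.02,-0.03],"turn":[1,-1,-1]},{"claw":0.0,"xyz":[0.02,-0.02,-0.07],"turn":[2,-3,-2]},{"claw":0.0,"xyz":[0.03,-0.02,-0.11],"turn":[3,-4,-3]},{"claw":0.0,"xyz":[0.04,-0.015,-0.15],"turn":[4,-5,-4]},{"claw":0.0,"xyz":[0.045,-0.01,-0.19],"turn":[4,-6,-5]}]';python3 - <<'E'
from h import *
Qp=frame(P[2],40);tp=pl(P,np.array([-75,1,150])/1e3)[0]; print(delta(tp-.105*Qp[:,1],Qp))
E
```

```text
clock: 4.13
tool_pos: [0.448, 0.2169, 0.2556]
orientation: [0.68, -0.674, -0.2, -0.207]
ft_force: [0.4, 1.1, -0.1]
width: 0.272
(array([  24.1,   42.5, -277.6]), array([ 4.8, -7.4, -6.5]))
```

```bash
python3 -m creep '[{"claw":0.0,"xyz":[0.005,0.0,-0.04],"turn":[1,-1,-1]},{"claw":0.0,"xyz":[0.01,0.01,-0.08],"turn":[2,-3,-3]},{"claw":0.0,"xyz":[0.015,0.02,-0.12],"turn":[3,-4,-4]},{"claw":0.0,"xyz":[0.015,0.025,-0.16],"turn":[4,-5,-5]},{"claw":0.0,"xyz":[0.02,0.03,-0.2],"turn":[4,-6,-5]}]';python3 -m creep '[{"claw":0.0,"xyz":[0,0,0],"turn":[0,0,0]},{"claw":0.0,"xyz":[0,0,0],"turn":[0,0,0]},{"claw":0.0,"xyz":[0,0,0],"turn":[0,0,0]}]';python3 - <<'E'
from h import *
Qp=frame(P[2],40);tp=pl(P,np.array([-75,1,150])/1e3)[0]; print(delta(tp-.105*Qp[:,1],Qp))
E
```

```text
clock: 4.55
tool_pos: [0.4799, 0.1783, 0.2239]
orientation: [0.682, -0.661, -0.25, -0.188]
ft_force: [0.4, 2.0, -1.1]
width: 0.276
clock: 4.8
tool_pos: [0.4797, 0.1771, 0.224]
orientation: [0.682, -0.662, -0.248, -0.188]
ft_force: [0.5, 0.3, 0.1]
width: 0.273
(array([  -5.2,  -12.2, -237.7]), array([ 1.9, -2.6, -4.1]))
```

```bash
python3 - <<'E'
from h import *
print(np.round(r.state()["joints"],3), tcp())
s2=r.snapshot("scene")[:,:,::-1];cv2.imwrite("pics/s3.png",s2)
E
```

```text
[-0.17  -0.252 -0.389  2.206  0.314  0.627  0.88 ] (array([0.47971416, 0.17706809, 0.22398474]), array([[ 0.80649009,  0.58458285, -0.08852467],
       [ 0.07075187,  0.05322826,  0.99607275],
       [ 0.58699906, -0.80958609,  0.00156774]]))
```

View pics/s3.png

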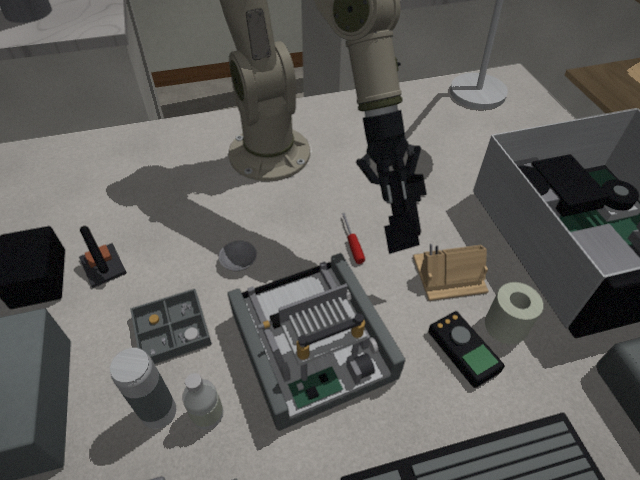

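The scene shows the scraper held blade down at (402,240), clear of everything. Joint 2 is at its lower limit because the arm is folded too close in. I move outward first, record joints, and fit a small kinematic model to choose a reachable lean and approach.

```bash
python3 - <<'E'
from h import *
s=r.state();pickle.dump([(np.array([-1.27787348,0.3841942,0.01637294,1.37105526,-0.00626386,1.38820072,-0.04651165]),(np.array([0.21754234,0.58543032,0.23035104]),R.from_quat([0.69658146,-0.12520986,0.12502764,-0.69531637]).as_matrix())),(s["joints"],tcp(s))],open("kin.pkl","wb"))
E
python3 -m creep '[{"claw":0.0,"xyz":[0.02,0.015,-0.01],"turn":[0,0,0]},{"claw":0.0,"xyz":[0.039,0.028,-0.024],"turn":[0,0,0]},{"claw":0.0,"xyz":[0.039,0.028,-0.024],"turn":[0,0,0]},{"claw":0.0,"xyz":[0.039,0.028,-0.024],"turn":[0,0,0]}]'; cat > kin.py <<'E'
from h import *
def fk(k,q,full=False):
    h,L1,L2,L3,a,b,c,o1,o7=k
    E=lambda ax,v:R.from_euler(ax,v).as_matrix()
    X=E('z',-(q[0]+0)+o1);p=np.array([0,0,h])
    X=X@E('y',q[1]);p=p+X@[a,0,L1];X=X@E('z',SG[0]*q[2])@E('y',q[3]);p=p+X@[b,0,L2]
    X=X@E('z',SG[1]*q[4])@E('y',q[5]);p=p+X@[c,0,L3];X=X@E('z',SG[2]*q[6]+o7)
    return p,X@M
M=np.array([[1.,0,0],[0,0,1],[0,1,0]])  # link z -> tool y; fixed by fit of o7
M=np.c_[[1.,0,0],[0,0,1.],[0,-1.,0]]
SG=(-1,-1,-1)
E
python3 - <<'E'
import kin;from kin import *
import itertools
s=r.state();D=pickle.load(open("kin.pkl","rb"));D.append((s["joints"],tcp(s)));pickle.dump(D,open("kin.pkl","wb"))
print(np.round(s["joints"],3),tcp(s)[0])
best=None
for sg in itertools.product((-1,1),repeat=3):
  for o7 in(0,1.57,3.14,-1.57):
    kin.SG=sg
    def e(k): 
        o=[.05*(k[4:7])]
        for q,(p,Q) in D:
            a,X=fk(k,q);o+=[a-p,.3*(X-Q).ravel()]
        return np.concatenate(o)
    f=least_squares(e,[.3,.42,.45,.3,0,0,0,0,o7])
    if best is None or f.cost<best[0]:best=(f.cost,sg,f.x,np.round(f.fun[3:]*1e3,1))
print(best[:3]);print(best[3])
pickle.dump(best[1:3],open("k.pkl","wb"))
E
```

```text
clock: 5.18
tool_pos: [0.5299, 0.1598, 0.2247]
orientation: [0.683, -0.661, -0.249, -0.187]
ft_force: [-0.5, 0.3, -1.4]
width: 0.271
[-0.149 -0.157 -0.318  2.138  0.315  0.586  0.971] [0.52987873 0.15978306 0.2247043 ]
(np.float64(0.00012716471557724804), (-1, -1, -1), array([ 2.92255256e-01,  4.69879917e-01,  4.71246473e-01,  3.78258043e-01,
        3.33419658e-03,  3.21109519e-02,  1.14618507e-02, -3.86483578e-02,
        4.67865703e+00]))
[-7.2  2.5  0.1 -0.5 -0.   1.4 -1.4  0.  -0.5 -0.  -0.  -0.   0.  -0.3
 -0.1 -0.   0.5  3.4  0.7 -6.8  0.2 -0.1 -0.  -5.9 -0.   0.7  0.1 -0.
  0.5  3.4  0.7 -6.8  0.3 -0.1  0.  -5.9]
```

```bash
cat > kin.py <<'E'
from h import *
M=np.c_[[1.,0,0],[0,0,1.],[0,-1.,0]]
LO=np.array([-2.95,-.25,-1.52,.18,-1.44,.02,-3.01]);HI=np.array([2.95,2.06,1.56,2.33,4.58,2.06,3.01])
def fk(k,q):
    h,L1,L2,L3,a,b,c,d1,d2,d3=k
    E=lambda ax,v:R.from_euler(ax,v).as_matrix()
    X=E('z',-q[0]);p=np.array([0,0,h])
    X=X@E('y',q[1]);p=p+X@[a,d1,L1];X=X@E('z',-q[2])@E('y',q[3]);p=p+X@[b,d2,L2]
    X=X@E('z',-q[4])@E('y',q[5]);p=p+X@[c,d3,L3];X=X@E('z',-q[6]-np.pi/2)
    return p,X@M
def fit():
    D=pickle.load(open("kin.pkl","rb"))
    e=lambda k:np.concatenate([.02*k[4:]]+[v for q,(p,Q) in D for a,X in[fk(k,q)] for v in(a-p,.3*(X-Q).ravel())])
    f=least_squares(e,[.3,.47,.47,.35]+[0]*6);return f
def ik(k,q,p,Q,n=200):  # local IK near q, within the limits
    e=lambda x:np.r_[(lambda a,X:np.r_[(a-p)*30,R.from_matrix(Q.T@X).as_rotvec()*10])(*fk(k,x)),.02*(x-q)]
    f=least_squares(e,np.clip(q,LO+.021,HI-.021),bounds=(LO+.02,HI-.02));a,X=fk(k,f.x)
    return f.x,np.linalg.norm(a-p)*1e3,np.degrees(np.linalg.norm(R.from_matrix(Q.T@X).as_rotvec()))
E
python3 - <<'E'
from kin import *
f=fit();k=f.x;print(np.round(k,4),np.round(f.fun[6:]*1e3,1));pickle.dump(k,open("k.pkl","wb"))
q0=r.state()["joints"]
for lean in(30,33,36,40,45):
    Q=frame(P[2],lean)
    for x,z in((-62,130),(-58,90),(-53,82),(36,82)):
        tp=pl(P,np.array([x,1,z])/1e3)[0]-.105*Q[:,1];q,ep,eo=ik(k,q0,tp,Q)
        print(lean,x,z,np.round(q,2),round(ep,1),round(eo,1))
E
```

```text
[ 0.2521  0.4605  0.465   0.3605 -0.0023  0.004   0.0026 -0.0128 -0.0108
 -0.0082] [-0. -0. -0.  0.  0. -0.  0.  0.  0. -0. -0.  0. -0.  0.  0.  0. -0.  0.
 -0.  0.  0.  0. -0.  0.  0. -0. -0.  0. -0.  0. -0.  0. -0. -0.  0.  0.]
30 -62 130 [-0.12 -0.19  0.24  2.12 -0.14  0.71  1.92] 0.0 0.0
30 -58 90 [-0.07 -0.14  0.2   2.17 -0.2   0.61  1.98] 0.0 0.0
30 -53 82 [-0.04 -0.11  0.17  2.17 -0.22  0.59  2.  ] 0.0 0.0
30 36 82 [ 0.24  0.09 -0.16  1.98 -0.18  0.57  1.93] 0.0 0.0
33 -62 130 [-0.11 -0.23  0.24  2.17 -0.17  0.64  1.96] 0.0 0.0
33 -58 90 [-0.19 -0.18  0.32  2.23 -0.2   0.54  2.  ] 0.0 0.0
33 -53 82 [-0.15 -0.15  0.29  2.23 -0.23  0.52  2.03] 0.0 0.0
33 36 82 [ 0.23  0.06 -0.13  2.04 -0.26  0.5   2.01] 0.0 0.0
36 -62 130 [ 0.41 -0.23 -0.18  2.21 -0.45  0.61  2.24] 1.6 0.2
36 -58 90 [-0.34 -0.23  0.46  2.29 -0.15  0.46  1.98] 0.0 0.0
36 -53 82 [-0.35 -0.2   0.48  2.29 -0.18  0.44  2.01] 0.0 0.0
36 36 82 [ 0.21  0.04 -0.1   2.09 -0.36  0.42  2.11] 0.0 0.0
40 -62 130 [ 0.46 -0.23 -0.19  2.26 -0.63  0.55  2.43] 10.6 1.1
40 -58 90 [ 1.02 -0.23 -0.69  2.31 -0.93  0.54  2.72] 1.6 0.3
40 -53 82 [ 1.19 -0.23 -0.85  2.31 -1.    0.54  2.79] 1.2 0.2
40 36 82 [ 0.17  0.01 -0.04  2.17 -0.57  0.33  2.33] 0.0 0.0
45 -62 130 [ 0.6  -0.23 -0.25  2.31 -0.89  0.54  2.73] 17.5 2.3
45 -58 90 [ 1.26 -0.23 -0.85  2.31 -1.11  0.6   2.93] 18.2 3.3
45 -53 82 [ 1.4  -0.23 -0.99  2.31 -1.17  0.6   2.98] 18.0 3.3
45 36 82 [ 0.13 -0.    0.03  2.26 -1.04  0.25  2.82] 0.0 0.0
```

```bash
cat > go.py <<'E'
import sys
from kin import *
k=pickle.load(open("k.pkl","rb"))
def show(x,z,lean,y=1):
    Q=frame(P[2],lean);s=r.state();tp=pl(P,np.array([x,y,z])/1e3)[0]-.105*Q[:,1];q,ep,eo=ik(k,s["joints"],tp,Q)
    print((x,z,lean),*delta(tp,Q),"ik",np.round(q,2),round(ep,1))
p,Q=tcp();t=p+.105*Q[:,1];l=R.from_euler('z',-P[2]).apply(t-[P[0],P[1],0]);print("tip now",np.round(l*1e3,1),"lean",np.degrees(np.arccos(-Q[2,1])).round(1),"q",np.round(r.state()["joints"],2),"F",np.round(r.state()["ft_force"],1))
for a in sys.argv[1:]: show(*map(float,a.split(",")))
E
python3 go.py -62,150,25 -60,125,25 -58,90,25
```

```text
tip now [ -8.8 210.2 139.7] lean 36.0 q [-0.15 -0.16 -0.32  2.14  0.32  0.59  0.97] F [-0.5  0.3 -1.4]
(-62.0, 150.0, 25.0) [  -7.6  -31.4 -213.9] [ 1.4 -2.7 11. ] ik [-0.02 -0.13  0.13  1.99 -0.12  0.87  1.88] 0.0
(-60.0, 125.0, 25.0) [ -20.7  -10.  -213.8] [ 1.4 -2.7 11. ] ik [ 0.01 -0.11  0.11  2.02 -0.13  0.81  1.9 ] 0.0
(-58.0, 90.0, 25.0) [ -39.6   19.5 -213.8] [ 1.4 -2.7 11. ] ik [ 0.05 -0.07  0.07  2.07 -0.16  0.72  1.93] 0.0
```

```bash
python3 -m creep '[{"claw":0.0,"xyz":[0,-0.02,-0.02],"turn":[0.5,-0.5,5]},{"claw":0.0,"xyz":[-0.003,-0.03,-0.05],"turn":[1,-1,11]},{"claw":0.0,"xyz":[-0.005,-0.031,-0.085],"turn":[1,-2,11]},{"claw":0.0,"xyz":[-0.006,-0.031,-0.12],"turn":[1.4,-2.7,11]},{"claw":0.0,"xyz":[-0.007,-0.031,-0.155],"turn":[1.4,-2.7,11]}]';python3 go.py -62,150,25; python3 -m creep '[{"claw":0.0,"xyz":[0,0,0],"turn":[0,0,0]},{"claw":0.0,"xyz":[0,0,0],"turn":[0,0,0]},{"claw":0.0,"xyz":[0,0,0],"turn":[0,0,0]}]'; python3 go.py -62,150,25
```

```text
clock: 5.6
tool_pos: [0.5199, 0.0026, 0.2463]
orientation: [0.699, -0.677, -0.205, -0.102]
ft_force: [0.6, 0.8, -2.1]
width: 0.275
tip now [-58.7  59.2 151.2] lean 25.1 q [-0.09 -0.17  0.05  2.02 -0.05  0.85  1.71] F [ 0.6  0.8 -2.1]
(-62.0, 150.0, 25.0) [ -3.6  -0.3 -58.2] [-0.   0.2  0.1] ik [-0.05 -0.14  0.15  1.99 -0.11  0.87  1.88] 0.0
clock: 5.85
tool_pos: [0.5196, 0.0039, 0.2455]
orientation: [0.699, -0.678, -0.203, -0.102]
ft_force: [0.2, 0.9, -0.8]
width: 0.276
tip now [-58.9  60.5 150.3] lean 25.0 q [-0.09 -0.17  0.04  2.02 -0.05  0.85  1.7 ] F [ 0.2  0.9 -0.8]
(-62.0, 150.0, 25.0) [ -3.   -1.  -59.5] [0.  0.1 0. ] ik [-0.04 -0.14  0.15  1.99 -0.11  0.87  1.88] 0.0
```

```bash
python3 -m creep '[{"claw":0.0,"xyz":[-0.003,0,-0.03],"turn":[0,0,0]},{"claw":0.0,"xyz":[-0.003,0,-0.06],"turn":[0,0,0]},{"claw":0.0,"xyz":[-0.003,0,-0.06],"turn":[0,0,0]},{"claw":0.0,"xyz":[-0.003,0,-0.06],"turn":[0,0,0]},{"claw":0.0,"xyz":[-0.003,0,-0.06],"turn":[0,0,0]}]';python3 go.py -62,85,25 -62,110,25;python3 - <<'E'
from h import *
s=r.snapshot("scene")[:,:,::-1];t=r.snapshot("top")[:,:,::-1];w=r.snapshot("wrist")[:,:,::-1]
pickle.dump((s,t,w,tcp(),r.get_calibration("wrist")),open("hov.pkl","wb"))
o=np.zeros((600,800,3),np.uint8);o[:340,:360]=cv2.resize(s[230:400,220:400],(360,340));o[:340,360:]=cv2.resize(w,(440,340));o[340:,:360]=cv2.resize(t[120:250,265:445],(360,260))
cv2.imwrite("pics/hov.png",np.clip(255*(o/255.)**.6,0,255))
E
```

```text
clock: 6.27
tool_pos: [0.5258, -0.0558, 0.2441]
orientation: [0.699, -0.678, -0.203, -0.102]
ft_force: [0.7, 0.8, -0.6]
width: 0.271
tip now [-61.5   0.5 148.9] lean 25.0 q [-0.05 -0.14  0.15  2.   -0.11  0.86  1.88] F [ 0.7  0.8 -0.6]
(-62.0, 85.0, 25.0) [-27.5  57.7   0.5] [ 0.   0.1 -0. ] ik [-0.05 -0.08  0.16  2.09 -0.15  0.71  1.92] 0.0
(-62.0, 110.0, 25.0) [-16.9  35.    0.5] [ 0.   0.1 -0. ] ik [-0.05 -0.1   0.16  2.05 -0.13  0.77  1.9 ] 0.0[ WARN:0@3.746] global loadsave.cpp:1063 imwrite_ Unsupported depth image for selected encoder is fallbacked to CV_8U.
```

View pics/hov.png

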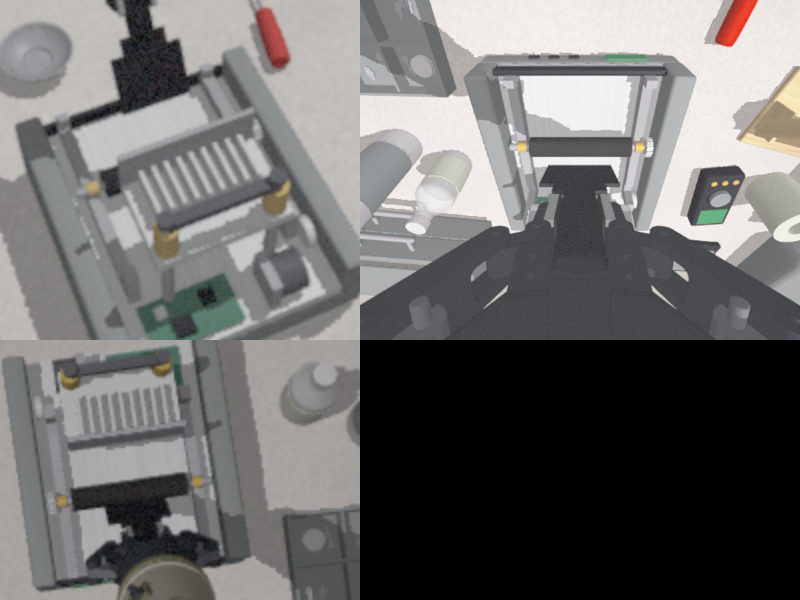

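The blade hovers centred in front of the roller, parallel to it. In the wrist part the blade spans x 541–620 and the roller barrel 528–632. Bushings are at (521,147) and (640,147).

```bash
python3 - <<'E'
from h import *
s,t,w,_,c=pickle.load(open("hov.pkl","rb"))
for u,v in((521,147),(640,147)):
    px=np.array([(u-360)*640/440,v*480/340]);f=least_squares(lambda X:proj(c,[X[0],X[1],.082])[0]-px,[.6,0]).x
    print(R.from_euler('z',-P[2]).apply([f[0]-P[0],f[1]-P[1],0]).round(4))
E
python3 -m creep '[{"claw":0.0,"xyz":[-0.007,0.015,0],"turn":[0,0,0]},{"claw":0.0,"xyz":[-0.017,0.028,0],"turn":[0,0,0]},{"claw":0.0,"xyz":[-0.026,0.042,0],"turn":[0,0,0]},{"claw":0.0,"xyz":[-0.031,0.056,0],"turn":[0,0,0]},{"claw":0.0,"xyz":[-0.031,0.056,0],"turn":[0,0,0]}]'; python3 -m creep '[{"claw":0.0,"xyz":[0,0,0],"turn":[0,0,0]},{"claw":0.0,"xyz":[0,0,0],"turn":[0,0,0]}]';python3 go.py -55,83,25 -20,83,30 20,83,36 36,82,37
```

```text
[-0.0391 -0.0827  0.    ]
[-0.0393  0.0839  0.    ]
clock: 6.83
tool_pos: [0.5195, -0.0576, 0.177]
orientation: [0.7, -0.678, -0.201, -0.101]
ft_force: [0.2, -0.7, -1.0]
width: 0.271
clock: 7.0
tool_pos: [0.522, -0.0584, 0.1814]
orientation: [0.699, -0.678, -0.203, -0.103]
ft_force: [-0.5, 0.4, -0.4]
width: 0.273
tip now [-65.4  -1.7  86.3] lean 25.1 q [-0.05 -0.09  0.17  2.11 -0.15  0.71  1.93] F [-0.5  0.4 -0.4]
(-55.0, 83.0, 25.0) [8.2 7.4 2.5] [ 0.1 -0.   0.1] ik [-0.05 -0.06  0.16  2.08 -0.15  0.71  1.92] 0.0
(-20.0, 83.0, 30.0) [30.7 22.6  2.5] [ 0.1 -0.  -4.9] ik [-0.06 -0.04  0.17  2.1  -0.22  0.58  1.99] 0.0
(20.0, 83.0, 36.0) [56.1 41.1  2.6] [  0.1  -0.  -10.9] ik [-0.05 -0.01  0.17  2.13 -0.38  0.43  2.13] 0.0
(36.0, 82.0, 37.0) [68.4 49.1  2.6] [  0.1  -0.  -11.9] ik [-0.04  0.02  0.16  2.12 -0.42  0.4   2.17] 0.0
```

```bash
python3 -m creep '[{"claw":0.0,"xyz":[0.0035,0.0025,0.001],"turn":[0,0,-0.5]},{"claw":0.0,"xyz":[0.007,0.005,0.002],"turn":[0,0,-1]},{"claw":0.0,"xyz":[0.0105,0.0075,0.0025],"turn":[0,0,-1.6]},{"claw":0.0,"xyz":[0.014,0.010,0.0025],"turn":[0,0,-2.2]},{"claw":0.0,"xyz":[0.0175,0.0125,0.0025],"turn":[0,0,-2.8]}]';python3 go.py -20,83,30;  python3 -m creep '[{"claw":0.0,"xyz":[0.0035,0.0025,0],"turn":[0,0,-0.5]},{"claw":0.0,"xyz":[0.007,0.005,0],"turn":[0,0,-1]},{"claw":0.0,"xyz":[0.0105,0.0075,0],"turn":[0,0,-1.6]},{"claw":0.0,"xyz":[0.014,0.010,0],"turn":[0,0,-2.2]}]';python3 go.py -20,83,30 20,83,36; python3 - <<'E'
from h import *
s=r.snapshot("top")[:,:,::-1]
cv2.imwrite("pics/p1.png",np.clip(255*(cv2.resize(s[110:250,265:395],None,fx=4,fy=4)/255.)**.6,0,255).astype(np.uint8))
E
```

```text
clock: 7.42
tool_pos: [0.5424, -0.0534, 0.1765]
orientation: [0.696, -0.673, -0.219, -0.121]
ft_force: [-1.6, 0.5, 1.7]
width: 0.275
tip now [-39.9   0.3  83.7] lean 27.9 q [-0.06 -0.07  0.17  2.12 -0.18  0.63  1.95] F [-1.6  0.5  1.7]
(-20.0, 83.0, 30.0) [13.4 10.   0.5] [ 0.1 -0.1 -2.1] ik [-0.06 -0.04  0.17  2.1  -0.22  0.58  1.99] 0.0
clock: 7.75
tool_pos: [0.5593, -0.051, 0.1739]
orientation: [0.694, -0.668, -0.232, -0.134]
ft_force: [-1.8, -0.5, 1.1]
width: 0.272
tip now [-19.4   0.2  83. ] lean 30.1 q [-0.06 -0.05  0.17  2.12 -0.22  0.57  1.98] F [-1.8 -0.5  1.1]
(-20.0, 83.0, 30.0) [-0.4 -0.3  0.5] [ 0.1 -0.1  0.1] ik [-0.06 -0.04  0.17  2.1  -0.22  0.58  1.99] 0.0
(20.0, 83.0, 36.0) [23.2 20.3  0.6] [ 0.1 -0.1 -5.9] ik [-0.06 -0.01  0.18  2.13 -0.38  0.43  2.13] 0.0
```

View pics/p1.png

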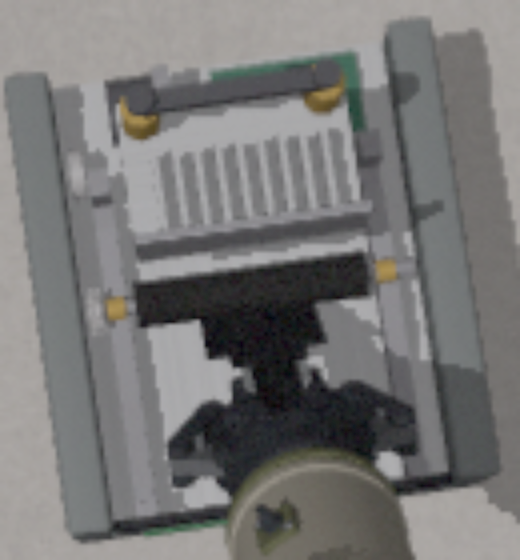

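The roller is being pushed squarely (bushings at (116,308) and (386,271)), with the blade against it. Continuing while leaning more.

```bash
python3 -m creep '[{"claw":0.0,"xyz":[0.003,0.0025,0],"turn":[0,0,-0.8]},{"claw":0.0,"xyz":[0.006,0.005,0],"turn":[0,0,-1.6]},{"claw":0.0,"xyz":[0.009,0.0075,0],"turn":[0,0,-2.4]},{"claw":0.0,"xyz":[0.012,0.010,0],"turn":[0,0,-3.2]},{"claw":0.0,"xyz":[0.0145,0.0125,0],"turn":[0,0,-4]}]';python3 go.py 20,83,36;  python3 -m creep '[{"claw":0.0,"xyz":[0.003,0.0025,0],"turn":[0,0,-0.8]},{"claw":0.0,"xyz":[0.006,0.005,0],"turn":[0,0,-1.5]},{"claw":0.0,"xyz":[0.0085,0.0075,0],"turn":[0,0,-2]}]';python3 go.py 20,83,36 28,83,37 38,82,38; python3 - <<'E'
from h import *
s=r.snapshot("top")[:,:,::-1]
cv2.imwrite("pics/p2.png",np.clip(255*(cv2.resize(s[110:250,265:395],None,fx=4,fy=4)/255.)**.6,0,255).astype(np.uint8))
E
```

```text
clock: 8.22
tool_pos: [0.5779, -0.0483, 0.1704]
orientation: [0.689, -0.66, -0.255, -0.158]
ft_force: [-1.6, -0.1, 0.9]
width: 0.272
tip now [ 5.6  0.2 83.5] lean 34.1 q [-0.07 -0.03  0.18  2.14 -0.31  0.47  2.07] F [-1.6 -0.1  0.9]
(20.0, 83.0, 36.0) [8.1 8.5 0.6] [ 0.1 -0.1 -1.9] ik [-0.07 -0.01  0.19  2.13 -0.38  0.43  2.13] 0.0
clock: 8.47
tool_pos: [0.5889, -0.0467, 0.169]
orientation: [0.686, -0.655, -0.267, -0.17]
ft_force: [-2.6, -0.2, 1.4]
width: 0.267
tip now [19.8  0.1 84.1] lean 36.1 q [-0.07 -0.01  0.19  2.15 -0.37  0.42  2.13] F [-2.6 -0.2  1.4]
(20.0, 83.0, 36.0) [-0.4  1.   0.6] [ 0.1 -0.1  0.1] ik [-0.07 -0.01  0.19  2.13 -0.38  0.43  2.13] 0.0
(28.0, 83.0, 37.0) [4.3 5.7 0.6] [ 0.1 -0.1 -0.9] ik [-0.07  0.    0.19  2.14 -0.42  0.4   2.17] 0.0
(38.0, 82.0, 38.0) [ 9.9 12.5  0.7] [ 0.1 -0.1 -1.9] ik [-0.06  0.02  0.19  2.14 -0.46  0.38  2.22] 0.0
```

```bash
python3 -m creep '[{"claw":0.0,"xyz":[0.0015,0.002,0],"turn":[0,0,-0.3]},{"claw":0.0,"xyz":[0.003,0.004,0],"turn":[0,0,-0.6]},{"claw":0.0,"xyz":[0.0045,0.006,0],"turn":[0,0,-0.9]},{"claw":0.0,"xyz":[0.006,0.008,0],"turn":[0,0,-1.2]}]';python3 go.py 38,82,38;  python3 -m creep '[{"claw":0.0,"xyz":[0.001,0.002,0],"turn":[0,0,-0.2]},{"claw":0.0,"xyz":[0.002,0.003,0],"turn":[0,0,-0.4]},{"claw":0.0,"xyz":[0.002,0.003,0],"turn":[0,0,-0.4]}]';python3 go.py 38,82,38; python3 - <<'E'
from h import *
s=r.snapshot("top")[:,:,::-1];w=r.snapshot("scene")[:,:,::-1]
o=np.zeros((560,800,3),np.uint8);o[:,:400]=cv2.resize(s[110:250,275:375],None,fx=4,fy=4);o[:400,400:]=cv2.resize(w[260:360,230:330],None,fx=4,fy=4)
cv2.imwrite("pics/p3.png",np.clip(255*(o/255.)**.6,0,255).astype(np.uint8))
E
```

```text
clock: 8.85
tool_pos: [0.5984, -0.0453, 0.1661]
orientation: [0.684, -0.653, -0.273, -0.177]
ft_force: [-0.7, -0.4, 0.6]
width: 0.271
tip now [31.1  0.2 82.5] lean 37.2 q [-0.07  0.    0.19  2.15 -0.43  0.38  2.18] F [-0.7 -0.4  0.6]
(38.0, 82.0, 38.0) [3.9 4.6 0.6] [ 0.1 -0.1 -0.8] ik [-0.07  0.02  0.19  2.14 -0.46  0.38  2.22] 0.0
clock: 9.1
tool_pos: [0.6015, -0.0447, 0.1645]
orientation: [0.684, -0.652, -0.276, -0.179]
ft_force: [0.2, -0.0, -0.1]
width: 0.275
tip now [34.8  0.3 81.3] lean 37.6 q [-0.07  0.01  0.19  2.15 -0.45  0.37  2.2 ] F [ 0.2 -0.  -0.1]
(38.0, 82.0, 38.0) [2.2 1.4 0.4] [ 0.1 -0.  -0.4] ik [-0.07  0.02  0.19  2.14 -0.46  0.38  2.22] 0.0
```

View pics/p3.png

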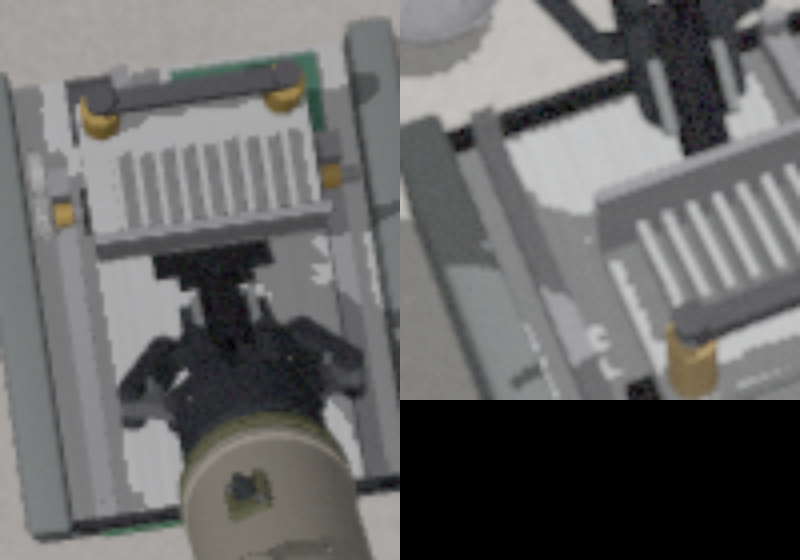

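Both bushings (64,214) and (331,175) now sit against the saddle back walls, and the push force has gone to zero. Checking the numbers.

```bash
python3 - <<'E'
from h import *
T=r.get_calibration("top")
for u in((64,214),(331,175)):
    px=np.array([275+u[0]/4,110+u[1]/4])
    for z in(.076,.082):
        f=least_squares(lambda X:proj(T,[X[0],X[1],z])[0]-px,[.6,0]).x
        print(z,R.from_euler('z',-P[2]).apply([f[0]-P[0],f[1]-P[1],0]).round(4))
E
python3 go.py 38,80,38
```

```text
0.076 [0.0534 0.0819 0.    ]
0.082 [0.0521 0.0818 0.    ]
0.076 [ 0.0539 -0.0812  0.    ]
0.082 [ 0.0527 -0.0805  0.    ]
tip now [34.7  0.2 81.5] lean 37.6 q [-0.07  0.01  0.19  2.15 -0.45  0.37  2.2 ] F [-0.2 -0.3 -0.1]
(38.0, 80.0, 38.0) [0.9 3.3 0.5] [ 0.1 -0.  -0.4] ik [-0.07  0.02  0.19  2.14 -0.47  0.37  2.22] 0.0
```

```bash
python3 go.py -30,90,30 -45,150,25; python3 -m creep '[{"claw":0.0,"xyz":[-0.008,-0.007,0],"turn":[0,0,1]},{"claw":0.0,"xyz":[-0.018,-0.016,0],"turn":[0,0,3]},{"claw":0.0,"xyz":[-0.028,-0.027,0],"turn":[0,0,5]},{"claw":0.0,"xyz":[-0.036,-0.040,0],"turn":[0,0,7.5]},{"claw":0.0,"xyz":[-0.036,-0.040,0],"turn":[0,0,7.5]}]'; python3 go.py -45,150,25
```

```text
tip now [34.7  0.2 81.5] lean 37.6 q [-0.07  0.01  0.19  2.15 -0.45  0.37  2.2 ] F [-0.2 -0.3 -0.1]
(-30.0, 90.0, 30.0) [-32.2 -45.2   0.4] [ 0.1 -0.1  7.6] ik [-0.04 -0.07  0.16  2.11 -0.22  0.6   1.98] 0.0
(-45.0, 150.0, 25.0) [   1.5 -100.3    0.3] [ 0.1 -0.1 12.6] ik [-0.03 -0.1   0.13  1.96 -0.12  0.86  1.88] 0.0
clock: 9.62
tool_pos: [0.549, -0.053, 0.1764]
orientation: [0.693, -0.669, -0.232, -0.134]
ft_force: [0.9, -0.4, -0.5]
width: 0.275
tip now [-29.7  -0.3  85.6] lean 30.1 q [-0.06 -0.07  0.18  2.14 -0.21  0.58  1.98] F [ 0.9 -0.4 -0.5]
(-45.0, 150.0, 25.0) [ 28.5 -62.9   0.8] [ 0.2 -0.1  5.1] ik [-0.05 -0.1   0.15  1.96 -0.12  0.86  1.87] 0.0
```

```bash
python3 -m creep '[{"claw":0.0,"xyz":[0.010,-0.022,0],"turn":[0,0,2]},{"claw":0.0,"xyz":[0.020,-0.044,0],"turn":[0,0,4]},{"claw":0.0,"xyz":[0.028,-0.063,0.001],"turn":[0,0,5]},{"claw":0.0,"xyz":[0.028,-0.063,0.001],"turn":[0,0,5]}]'; cat > back.py <<'E'
from kin import *
import sys
k=pickle.load(open("k.pkl","rb"));g,Qg=pickle.load(open("grasp.pkl","rb"));q=r.state()["joints"];print(np.round(q,2),tcp()[0])
for n,pos,Q in(("mid",np.array([.51,.14,.26]),frame(0,25)),("pre",g-.125*Qg[:,1],Qg),("in",g,Qg)):
    x,e,_=ik(k,q,pos,Q);print(n,*delta(pos,Q),np.round(x,2),round(e,1))
E
python3 back.py
```

```text
clock: 9.95
tool_pos: [0.5449, -0.052, 0.2487]
orientation: [0.698, -0.677, -0.206, -0.106]
ft_force: [1.0, -0.7, 0.2]
width: 0.27
[-0.06 -0.11  0.15  1.97 -0.11  0.85  1.87] [ 0.54485115 -0.05202075  0.24873012]
mid [ -1.1 -13.5 195. ] [-3.4  7.5  0.6] [-0.2  -0.13 -0.23  1.96  0.19  0.92  1.05] 0.0
pre [-52.8  13.3 407.9] [-6.5 12.9 -4.5] [-0.72  0.07 -0.3   1.92  0.59  1.    0.16] 0.0
in [-44.7 137.1 392.8] [-6.5 12.9 -4.5] [-0.94  0.26  0.05  1.97  0.66  0.73  0.11] 0.0
```

```bash
python3 -m creep '[{"claw":0.0,"xyz":[0,-0.006,0.04],"turn":[-1,1.5,0]},{"claw":0.0,"xyz":[0,-0.01,0.08],"turn":[-2,3,0]},{"claw":0.0,"xyz":[0,-0.013,0.12],"turn":[-2.5,4.5,0]},{"claw":0.0,"xyz":[0,-0.013,0.16],"turn":[-3,6,0.5]},{"claw":0.0,"xyz":[-0.001,-0.013,0.195],"turn":[-3.4,7.5,0.6]}]';python3 -m creep '[{"claw":0.0,"xyz":[0,0,0],"turn":[0,0,0]},{"claw":0.0,"xyz":[0,0,0],"turn":[0,0,0]}]'; python3 back.py
```

```text
clock: 10.37
tool_pos: [0.5068, 0.1433, 0.2541]
orientation: [0.692, -0.69, -0.151, -0.15]
ft_force: [1.1, -0.2, 0.5]
width: 0.272
clock: 10.53
tool_pos: [0.5068, 0.143, 0.2533]
orientation: [0.692, -0.69, -0.152, -0.148]
ft_force: [0.1, -0.3, 0.2]
width: 0.271
[-0.19 -0.13 -0.24  1.97  0.18  0.91  1.06] [0.50678017 0.14295505 0.25327531]
mid [ 5.7 -4.8 -3. ] [-0.2  0.3 -0.5] [-0.19 -0.13 -0.24  1.96  0.19  0.92  1.05] 0.0
pre [-72.1  11.7 202.9] [-2.9  5.8 -5.6] [-0.56  0.08 -0.47  1.91  0.61  1.    0.14] 0.0
in [-60.2 135.9 196. ] [-2.9  5.8 -5.6] [-0.68  0.27 -0.24  1.96  0.76  0.77  0.04] 0.0
```

```bash
python3 -m creep '[{"claw":0.0,"xyz":[-0.018,-0.005,0.035],"turn":[-0.5,1,-1]},{"claw":0.0,"xyz":[-0.035,-0.005,0.07],"turn":[-1,2,-2]},{"claw":0.0,"xyz":[-0.05,-0.003,0.105],"turn":[-1.5,3,-3]},{"claw":0.0,"xyz":[-0.062,0.0,0.14],"turn":[-2,4,-4]},{"claw":0.0,"xyz":[-0.07,0.005,0.175],"turn":[-2.9,5.8,-5.6]}]';python3 -m creep '[{"claw":0.0,"xyz":[0,0,0.025],"turn":[0,0,0]},{"claw":0.0,"xyz":[0,0,0.025],"turn":[0,0,0]},{"claw":0.0,"xyz":[0,0,0.025],"turn":[0,0,0]}]'; python3 back.py
```

```text
clock: 10.95
tool_pos: [0.4457, 0.3135, 0.2205]
orientation: [-0.672, 0.691, 0.145, 0.222]
ft_force: [1.5, -1.2, -1.0]
width: 0.272
clock: 11.2
tool_pos: [0.4487, 0.338, 0.2192]
orientation: [-0.672, 0.692, 0.144, 0.219]
ft_force: [0.4, -0.6, -0.6]
width: 0.272
[-0.4   0.08 -0.62  1.89  0.61  1.03  0.17] [0.4487091  0.3379993  0.21918766]
mid [  91.9    5.7 -190.1] [ 2.9 -5.6  4.8] [-0.24 -0.13 -0.2   1.96  0.19  0.92  1.05] 0.0
pre [-7.3  3.   7. ] [ 0.2 -0.1 -0.3] [-0.41  0.09 -0.63  1.91  0.63  1.01  0.13] 0.0
in [ -6.7 128.    7.5] [ 0.2 -0.1 -0.3] [-0.43  0.3  -0.52  1.95  0.86  0.83 -0.02] 0.0
```

```bash
python3 -m creep '[{"claw":0.0,"xyz":[-0.0015,0.003,0.0065],"turn":[0.2,-0.1,-0.3]},{"claw":0.0,"xyz":[-0.0015,0.003,0.0065],"turn":[0.2,-0.1,-0.3]},{"claw":0.0,"xyz":[-0.0015,0.003,0.0065],"turn":[0.2,-0.1,-0.3]}]'; python3 back.py; python3 - <<'E'
from h import *
s=r.snapshot("scene")[:,:,::-1];t=r.snapshot("top")[:,:,::-1];w=r.snapshot("wrist")[:,:,::-1]
o=np.zeros((600,800,3),np.uint8);o[:400,:400]=cv2.resize(s[195:295,400:500],None,fx=4,fy=4);o[:300,400:]=cv2.resize(w[120:330,180:460],(400,300));o[300:,400:]=cv2.resize(t[185:260,135:235],(400,300))
cv2.imwrite("pics/pre.png",np.clip(255*(o/255.)**.5,0,255).astype(np.uint8))
E
```

```text
clock: 11.45
tool_pos: [0.4502, 0.3428, 0.2172]
orientation: [-0.672, 0.691, 0.147, 0.222]
ft_force: [0.4, -0.1, 0.2]
width: 0.271
[-0.41  0.09 -0.62  1.89  0.63  1.02  0.15] [0.4501988  0.34276447 0.21721273]
mid [  92.3    3.9 -194.9] [ 2.8 -5.6  5.3] [-0.24 -0.13 -0.19  1.96  0.2   0.92  1.05] 0.0
pre [-7.2  0.8  2.1] [ 0.1 -0.1  0.2] [-0.41  0.09 -0.63  1.91  0.63  1.01  0.13] 0.0
in [ -7.6 125.8   2.3] [ 0.1 -0.1  0.2] [-0.43  0.3  -0.53  1.95  0.86  0.83 -0.02] 0.0
```

View pics/pre.png

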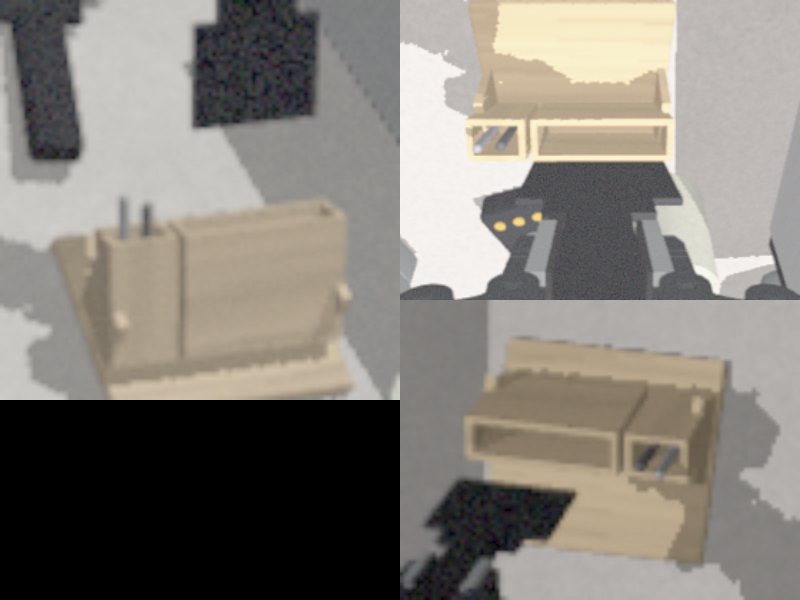

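The blade is square to the empty wide pocket and in line with it. Inserting in stages while watching the force.

```bash
python3 -m creep '[{"claw":0.0,"xyz":[-0.002,0.015,0.001],"turn":[0,0,0]},{"claw":0.0,"xyz":[-0.002,0.03,0.001],"turn":[0,0,0]},{"claw":0.0,"xyz":[-0.002,0.045,0.001],"turn":[0,0,0]},{"claw":0.0,"xyz":[-0.002,0.055,0.001],"turn":[0,0,0]},{"claw":0.0,"xyz":[-0.002,0.065,0.001],"turn":[0,0,0]}]'; python3 back.py | tail -1;  python3 -m creep '[{"claw":0.0,"xyz":[0,0.008,0],"turn":[0,0,0]},{"claw":0.0,"xyz":[0,0.016,0],"turn":[0,0,0]}]'; python3 back.py|tail -1
```

```text
clock: 12.02
tool_pos: [0.4813, 0.3414, 0.16]
orientation: [-0.672, 0.691, 0.147, 0.222]
ft_force: [0.1, -0.0, 0.7]
width: 0.272
in [-5.6 60.7  0.4] [ 0.1 -0.1  0.2] [-0.42  0.3  -0.54  1.95  0.86  0.83 -0.03] 0.0
clock: 12.18
tool_pos: [0.4892, 0.341, 0.1464]
orientation: [-0.672, 0.69, 0.148, 0.222]
ft_force: [0.2, -0.6, -0.2]
width: 0.274
in [-5.5 44.9 -0.1] [ 0.  -0.1  0.2] [-0.42  0.3  -0.54  1.95  0.86  0.83 -0.03] 0.0
```

```bash
python3 -m creep '[{"claw":0.0,"xyz":[0,0.01,0],"turn":[0,0,0]},{"claw":0.0,"xyz":[0,0.02,0],"turn":[0,0,0]},{"claw":0.0,"xyz":[0,0.03,0],"turn":[0,0,0]},{"claw":0.0,"xyz":[-0.001,0.037,0],"turn":[0,0,0]},{"claw":0.0,"xyz":[-0.002,0.042,0],"turn":[0,0,0]}]'; python3 back.py|tail -1; python3 -m creep '[{"claw":0.0,"xyz":[0,0,0],"turn":[0,0,0]},{"claw":0.0,"xyz":[0,0,0],"turn":[0,0,0]}]'; python3 back.py|tail -1
```

```text
clock: 12.6
tool_pos: [0.5084, 0.3386, 0.1082]
orientation: [-0.672, 0.691, 0.147, 0.222]
ft_force: [-0.7, -0.8, -1.4]
width: 0.277
in [-3.   2.2  0.4] [ 0.1 -0.1  0.2] [-0.42  0.3  -0.54  1.95  0.86  0.83 -0.03] 0.0
clock: 12.77
tool_pos: [0.508, 0.3391, 0.1091]
orientation: [-0.672, 0.691, 0.147, 0.222]
ft_force: [0.5, 0.1, -0.6]
width: 0.275
in [-3.   3.2 -0.1] [ 0.  -0.1  0.2] [-0.42  0.3  -0.54  1.95  0.86  0.83 -0.03] 0.0
```

```bash
python3 -m creep '[{"claw":0.03,"xyz":[0,0,0],"turn":[0,0,0]},{"claw":0.04,"xyz":[0,0,0],"turn":[0,0,0]},{"claw":0.06,"xyz":[0,0,0],"turn":[0,0,0]},{"claw":0.06,"xyz":[0,0,0],"turn":[0,0,0]},{"claw":0.06,"xyz":[0,0,0],"turn":[0,0,0]}]'; python3 -m creep '[{"claw":0.06,"xyz":[0,-0.02,0],"turn":[0,0,0]},{"claw":0.06,"xyz":[0,-0.045,0],"turn":[0,0,0]},{"claw":0.06,"xyz":[0,-0.075,0],"turn":[0,0,0]},{"claw":0.06,"xyz":[0,-0.11,0],"turn":[0,0,0]},{"claw":0.06,"xyz":[0,-0.14,0],"turn":[0,0,0]}]'; python3 -m creep '[{"claw":0.06,"xyz":[0,-0.02,0],"turn":[0,0,0]},{"claw":0.06,"xyz":[0,-0.02,0],"turn":[0,0,0]},{"claw":0.06,"xyz":[0,-0.02,0],"turn":[0,0,0]},{"claw":0.06,"xyz":[0,-0.02,0],"turn":[0,0,0]},{"claw":0.06,"xyz":[0,-0.02,0],"turn":[0,0,0]}]'
python3 - <<'E'
from h import *
s=r.snapshot("scene")[:,:,::-1];t=r.snapshot("top")[:,:,::-1];w=r.snapshot("wrist")[:,:,::-1]
o=np.zeros((600,800,3),np.uint8);o[:400,:320]=cv2.resize(s[195:295,410:490],None,fx=4,fy=4);o[:240,320:640]=cv2.resize(w[160:310,220:420],(320,240))
o[240:,320:]=cv2.resize(t[110:200,265:385],(480,360))
o[400:,:320]=cv2.resize(t[185:235,140:220],(320,200))
cv2.imwrite("pics/fin.png",np.clip(255*(o/255.)**.5,0,255).astype(np.uint8))
E
```

```text
clock: 13.18
tool_pos: [0.5083, 0.3392, 0.1098]
orientation: [-0.673, 0.69, 0.148, 0.222]
ft_force: [-0.9, 0.1, 0.1]
width: 0.706
clock: 13.6
tool_pos: [0.4366, 0.3467, 0.2319]
orientation: [-0.673, 0.69, 0.148, 0.222]
ft_force: [0.2, 0.8, 0.8]
width: 0.702
clock: 14.02
tool_pos: [0.4281, 0.3464, 0.2461]
orientation: [-0.672, 0.691, 0.147, 0.222]
ft_force: [0.6, -0.3, -1.1]
width: 0.702
```

The viewer is used up, so I check numerically: compare the scraper region with the start pictures, and find the brass bushings and the handle by image code.

```bash
python3 - <<'E'
from h import *
S=r.get_calibration("scene");T=r.get_calibration("top")
s=r.snapshot("scene")[:,:,::-1];t=r.snapshot("top")[:,:,::-1]
s0=cv2.imread("pics/scene0.png");t0=cv2.imread("pics/top0.png")
def box(im,x,y,w,h,th=55):
    m=(im[y:y+h,x:x+w].max(2)<th).astype(np.uint8);n,l,st,c=cv2.connectedComponentsWithStats(m)
    i=1+np.argmax(st[1:,4]);return st[i]+[x,y,0,0,0],np.round(c[i]+[x,y],1)
print("scene handle before/after",box(s0,450,203,30,50),box(s,450,203,30,50))
print("top handle before/after",box(t0,150,214,40,34),box(t,150,214,40,34))
# brass in the printer, top view
h=cv2.cvtColor(t,cv2.COLOR_BGR2HSV);m=cv2.inRange(h,(10,110,60),(30,255,255))[110:215,265:390]
n,l,st,c=cv2.connectedComponentsWithStats(m)
for i in range(1,n):
    if st[i,4]>5:
        px=c[i]+[265,110];f=least_squares(lambda X:proj(T,[X[0],X[1],.076])[0]-px,[.6,0]).x
        print("brass",px.round(1),st[i,4],R.from_euler('z',-P[2]).apply([f[0]-P[0],f[1]-P[1],0]).round(4))
print(np.round(r.state()["qvel"],3))
E
```

```text
scene handle before/after (array([453, 206,  19,  46, 544]), array([462.8, 229.9])) (array([453, 207,  20,  45, 542]), array([462.7, 230. ]))
top handle before/after (array([153, 216,  35,  28, 461]), array([166.8, 227.6])) (array([153, 216,  35,  29, 465]), array([166.5, 227.9]))
brass [345.6 133.5] 31 [ 0.1073 -0.0596  0.    ]
brass [297.9 139.4] 35 [0.1095 0.0571 0.    ]
brass [357.4 153.4] 15 [ 0.0549 -0.0805  0.    ]
brass [290.3 163.3] 26 [0.0541 0.0834 0.    ]
[ 0.    -0.004 -0.002 -0.004  0.     0.001  0.001]
```

```bash
python3 -c "
from cell import r
print(r.state()['clock'],r.state()['ft_force']);print(r.close_job())"
```

```text
14.2667 [ 0.31596817  0.18965977 -0.02954016]
the job is handed in; nothing more can be done
None
```

I pushed the roller home with the smaller scraper, put the scraper back in its caddy pocket, blade down, and let go. I handed the job in at 14.3 s of the 56 s allowed.

**Roller:** The push was slow, about 60 mm/s, and the readings during the push showed at most about 3 N at the wrist. Contact force fell to zero as the roller dropped.
- The last check put both bushings square, at about 54 mm along the printer against a nominal 50. With the back wall at 58 mm and a 7 mm bushing radius, the axis cannot be past 51. I took the 3–4 mm difference as measurement bias, since the bushings are partly hidden in that view.
- I did not measure the 6 mm drop directly. It is inferred from those positions and the vanished force.

**Scraper:** Its handle lies within about half a pixel of where it started, in both the scene and top pictures. The gripper was open, clear of everything, with no force on it.

**Things that went less well:**
- On the way to the printer, joint 2 read -0.252, against its -0.25 limit. I then moved outward and worked out reachable poses before going on. I don't know whether that counts as passing the range.
- The final composite picture was refused because the viewer's limit of 12 was reached, so the closing checks were done by image code only.
- I did not measure the other things on the bench at the end. I saw no sign of contact with them.

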